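# Check-weigh the dry vases and set them for the kiln

### The job

Weigh the batch of dry clay vases and set them for firing: first lift the check weight off the scale's pan and stand it on the middle of its round rubber mat, then, with the pan empty, turn the knob in the middle of the dial until the dial's broad zero mark lies under the red pointer. Stand every vase on the pan together, lowering each gently and letting go slowly so that none topples, and leave them all standing there untouched and still for two seconds so that the weight can be read. Then stand every vase upright on the perforated kiln shelf, clear of one another, so that the scale is left empty and still at zero, with the weight on its mat and the other things on the bench undisturbed.

Things in the scene. Friction and masses are not known exactly. Their poses are not given: they have to be found in the camera images.
- scale: Grey spring dial scale fixed to the bench, housing 200 mm (x) by 330 mm (y) by 66 mm high. Origin: centre of its underside. The weighing pan stands over its +y end, 75 mm from the origin; the dial lies face up in its -y end, 100 mm from the origin.
- pan: Flat round steel weighing pan, 200 mm in diameter, 6 mm thick, no rim, on a damped spring. Origin: centre of its top face, about 92 mm above the bench when empty; it sinks about 6.5 mm per kg and stops after 11 mm. z up. It does not tilt or turn.
- knob_grip (a point): On the axis of the black zeroing knob in the middle of the dial, at the height to grip, 102 mm above the bench. The knob's grip is an upright bar 14 mm thick, 46 mm long, 32 mm high (81 to 113 mm above the bench); the point's x axis runs along the bar, y across it, z up. Under it a fixed, perfectly clear window at 77 mm and a steel bezel 140 mm across, 78 mm high.
- dial: White dial card (126 mm) with the zero mark, turned by the knob as one piece; origin on its axis at bench height. It stays where it is left (friction 0.04 N m), does not move the pointer, and turns 2.8 rad either way from where the zero mark points to the scale's -x. At the start it is turned 0.6 to 1.5 rad clockwise (seen from above) from there.
- zero_mark (a point): Point on the dial's broad black zero mark, 50 mm from the dial's axis, at the pointer's height (72 mm). Turns with the knob.
- pointer_tip (a point): Tip of the red pointer, 50 mm from the dial's axis, 72 mm above the bench. The pointer turns clockwise (seen from above) by about 1.6 rad per kg on the pan; with the pan empty it points within 0.3 rad of the scale's -x. Zero is reached when this tip and the zero mark coincide (within 4 mm) with the pan empty.
- check_weight: Dark iron check weight, 0.6 kg: round body 60 mm in diameter and 32 mm high, short 20 mm neck, grip knob 30 mm in diameter from 44 to 66 mm above its underside. Origin: centre of the underside; z up. Starts standing on the pan.
- weight_mat: Round black rubber mat for the check weight, fixed, 104 mm in diameter, 3 mm thick. Origin: centre of its underside.
- ware_board: Wooden ware board, fixed, 340 mm (x) by 130 mm (y) by 18 mm thick, on which the vases start in a row along x, about 75 mm apart. Origin: centre of its underside.
- kiln_shelf: Buff perforated kiln shelf, fixed flat on the bench, 300 mm (x) by 140 mm (y) by 20 mm thick; its dark holes are 12 mm wide and a vase stands on it as on a flat plate. Origin: centre of its underside. It and the ware board may be on either side of the scale.
- vase1: Dry clay vase, grey-buff, top-heavy: 160 mm tall, 0.25 to 0.4 kg. Foot 34 mm across, widest 56 mm at 90 mm up, plain straight neck 30 mm in diameter from 117 to 160 mm up: take it by the neck from above. Origin: centre of the underside; z up its axis. Starts standing on the ware board; may be absent.
- vase2: Dry clay vase, grey-buff, top-heavy: 160 mm tall, 0.25 to 0.4 kg. Foot 34 mm across, widest 56 mm at 90 mm up, plain straight neck 30 mm in diameter from 117 to 160 mm up: take it by the neck from above. Origin: centre of the underside; z up its axis. Starts standing on the ware board; may be absent.
- vase3: Dry clay vase, grey-buff, top-heavy: 160 mm tall, 0.25 to 0.4 kg. Foot 34 mm across, widest 56 mm at 90 mm up, plain straight neck 30 mm in diameter from 117 to 160 mm up: take it by the neck from above. Origin: centre of the underside; z up its axis. Starts standing on the ware board; may be absent.
- vase4: Dry clay vase, grey-buff, top-heavy: 160 mm tall, 0.25 to 0.4 kg. Foot 34 mm across, widest 56 mm at 90 mm up, plain straight neck 30 mm in diameter from 117 to 160 mm up: take it by the neck from above. Origin: centre of the underside; z up its axis. Starts standing on the ware board; may be absent.
- mould: Bystander, loose: white plaster mould half, 90 x 110 x 50 mm. Origin: centre of the underside. Leave alone.
- slip_jar: Bystander, loose: white jar, 76 mm in diameter, 100 mm tall. Origin: centre of the underside. Leave alone.

How it is judged:
On the way, in this order (a step that is already met when the one before it is completed fails the run):
1. the check weight stands released on its mat (horizontal distance between check_weight and weight_mat below 0.03 m and height (world z) of check_weight below 0.008 m and angle between check_weight's own z axis and vertical below 0.08 rad and contact force between the fingers and check_weight below 0.2 N and linear speed of check_weight below 0.02 m/s), for 0.3 s.
2. with the pan empty, the zero mark lies under the pointer (within 4 mm) and the knob is let go (horizontal distance between pointer_tip and zero_mark below 0.004 m and contact force between anything else and pan below 0.2 N and contact force between the fingers and dial below 0.2 N), for 0.4 s.
3. every vase stands upright on the pan together, let go and still for 1.5 s (horizontal distance between each of vase1, vase2, vase3, vase4 and pan below 0.09 m and z of vase1 in the frame of pan between -0.004 and 0.006 m and angle between each of vase1, vase2, vase3, vase4's own z axis and vertical below 0.06 rad and linear speed of each of vase1, vase2, vase3, vase4 below 0.01 m/s and contact force between the fingers and vase1 below 0.2 N and z of vase2 in the frame of pan between -0.004 and 0.006 m and contact force between the fingers and vase2 below 0.2 N and z of vase3 in the frame of pan between -0.004 and 0.006 m and contact force between the fingers and vase3 below 0.2 N and z of vase4 in the frame of pan between -0.004 and 0.006 m and contact force between the fingers and vase4 below 0.2 N), for 1.5 s.
At the end, for the whole second after the job is handed in: Every vase upright (0.06 rad), still, released, centred on the kiln shelf 8 mm or more inside its edge, 60 mm or more from the next; pan empty, pointer tip within 4 mm of the zero mark; check weight upright, released, within 30 mm of the middle of its mat (all of step 1 and z of vase1 in the frame of kiln_shelf between 0.015 and 0.026 m and x of vase1 in the frame of kiln_shelf between -0.142 and 0.142 m and y of vase1 in the frame of kiln_shelf between -0.062 and 0.062 m and angle between each of vase1, vase2, vase3, vase4's own z axis and vertical below 0.06 rad and linear speed of each of vase1, vase2, vase3, vase4 below 0.01 m/s and contact force between the fingers and vase1 below 0.2 N and z of vase2 in the frame of kiln_shelf between 0.015 and 0.026 m and x of vase2 in the frame of kiln_shelf between -0.142 and 0.142 m and y of vase2 in the frame of kiln_shelf between -0.062 and 0.062 m and contact force between the fingers and vase2 below 0.2 N and z of vase3 in the frame of kiln_shelf between 0.015 and 0.026 m and x of vase3 in the frame of kiln_shelf between -0.142 and 0.142 m and y of vase3 in the frame of kiln_shelf between -0.062 and 0.062 m and contact force between the fingers and vase3 below 0.2 N and z of vase4 in the frame of kiln_shelf between 0.015 and 0.026 m and x of vase4 in the frame of kiln_shelf between -0.142 and 0.142 m and y of vase4 in the frame of kiln_shelf between -0.062 and 0.062 m and contact force between the fingers and vase4 below 0.2 N and horizontal distance between each of vase2, vase3, vase4 and vase1 above 0.06 m and horizontal distance between each of vase3, vase4 and vase2 above 0.06 m and horizontal distance between vase4 and vase3 above 0.06 m and horizontal distance between pointer_tip and zero_mark below 0.004 m and contact force between anything else and pan below 0.2 N); the robot touches nothing.
It fails at once if a vase is tipped over (leans more than 0.5 rad) (angle between any of vase1, vase2, vase3, vase4's own z axis and vertical above 0.5 rad).
It fails at once if a vase is dropped (moves faster than 0.35 m/s, as after a fall of 6 mm, while not held) ((linear speed of vase1 above 0.35 m/s and contact force between the fingers and vase1 below 0.2 N) or (linear speed of vase2 above 0.35 m/s and contact force between the fingers and vase2 below 0.2 N) or (linear speed of vase3 above 0.35 m/s and contact force between the fingers and vase3 below 0.2 N) or (linear speed of vase4 above 0.35 m/s and contact force between the fingers and vase4 below 0.2 N)).
It fails at once if a vase is set down hard (over 80 N between it and the pan or the kiln shelf) (contact force between any of vase1, vase2, vase3, vase4 and pan above 80 N or contact force between any of vase1, vase2, vase3, vase4 and kiln_shelf above 80 N).
It fails at once if a bystander is moved more than 30 mm (distance of any of mould, slip_jar from where it was at the start of the episode above 0.03 m).
Of vase1, vase2, vase3, vase4 only 2 to 3 are there at a start; the rules pass over those that are not, and their reading is None.
At some moment in a run one of check_weight may be knocked a few centimetres aside while the robot is not near it.
It also fails if it takes over 210 s, if anything falls off the work surface, if the arm or the gripper's body presses on something with over 40 N, if the wrist force passes 120 N, or if a joint passes its speed limit or range.

### The arm

A 6-joint arm with a two-finger parallel gripper is mounted at the origin on the work surface. World frame = base frame: x ahead of the robot, y to its left, z up, the work surface at z = 0. Lengths are in m, angles in rad, forces in N, time in s.
With the tool pointing down it reaches from about 0.3 to 0.775 m from the base axis. Payload 14.6 kg.
Tool frame: the origin (TCP) lies between the finger pads; the fingertips stand r.finger_overhang ahead of it and the grasp point (between the pads) lies 6 mm ahead of it (r.finger_overhang is the distance from the TCP to the fingertips, in m); y points along the fingers, x is the direction in which the jaws open and shut, and the axes are right-handed (so a half turn about y gives the same grasp; the last joint's range is limited). The gripper opens to 94 mm and grips with 3 to 60 N. Pads are 16 mm wide; open, the fingers measure 119 mm over their backs; the gripper's body (75 mm by 177 mm) begins 78 mm behind the grasp point.
Start: joints at [-1.375, 0.3, 1.521, -0, 1.321, -0.067], TCP at [0.143, -0.531, 0.23] pointing down, gripper open.
Joint ranges: [-3.03, 3.03], [-0.79, 2.21], [0.23, 2.52], [-1.04, 4.18], [0, 3.07], [-2.55, 2.55]. Speed limits (rad/s): [2.22, 2.22, 2.57, 3.14, 3.14, 3.14].

### API

Orientations are given as a 3x3 rotation matrix whose columns are the frame's x, y, z axes.
In Python, from rig import r gives the robot as it stands. Calls block until the motion is done:
- r.move_to(position, orientation): joint-space move of the TCP to a pose.
- r.move_linear(position, frame=None, vel=0.15): straight line of the TCP; frame=None keeps the orientation; vel is the mean speed in m/s.
- r.movej(angles): joint-space move.
- r.grip(opening, squeeze=None): opening from 0.0 (shut) to 1.0 (fully open); squeeze is the grip in N (None keeps the last); returns when the fingers have stopped.
- r.wait(seconds).
- r.solve_ik(position, orientation): joint angles nearest the present ones, or None.
- r.state(): the state.
- r.grab_frame(name): name is "side" or "top"; returns a dict with "pixels" (400x640x3 uint8, red, green, blue), "fov_y" (degrees; the focal length in pixels is half the picture's height over the tangent of half this angle, whatever the lens; pixels are square), "cx", "cy" (the principal point, pixels), "distortion" ([k1, k2, p1, p2, k3] as OpenCV has them; the pictures are not rectified), "pose" (4x4, takes a point from camera to world coordinates). Camera axes: x right, y down, z forward; pixel columns grow to the right and rows downward; lengths in m; the calibration is good to about 2 mm. A picture is of the moment at which its call begins. There is no depth.
A pose or a line that the arm cannot do raises r.MotionError and nothing moves.
- r.hand_in(): hands the job in, once; it reports no verdict.
Trained networks look in a picture, given as the dict that the camera call returned (one of the last four; its "shot" number tells which), for a name from the list of things; names that differ only in an ending like _2 or _b are one class to them, and where a whole thing is asked for, a point or a joint stands for the part that bears it (a point fixed in the world has none). Each returns a list of dicts, best first, with "score" (0 to 1); they miss things now and then, are a little off and sometimes report something else, mostly with a low value. They report only what shows in the picture. A call takes as long as a camera call.
- r.recognise(picture, name): "extent" ([left, top, width, height] in pixels, round what is visible of it).
- r.tip_of(picture, name): "at" ([column, row] in pixels: a listed point, or the origin of a listed thing).
The state is a dict: "time_s": time; "joints": joint angles; "qd": joint speeds; "tau": joint torques, N m; "ee_pos": TCP position; "tool_rot": TCP orientation; "force": force on the tool from outside, world axes, zero at the start; "wrist_torque": the same for the moment, N m; "finger_gap": opening from 0.0 (shut) to 1.0 (fully open).
Only numpy, scipy, OpenCV 4.12 (cv2) and the standard library are available. Lean on these libraries where they do the work, as an engineer would, in place of code of your own. Each camera call takes 0.05 s, during which the arm holds its last target. There are 200 camera calls.

## Working session

There is one attempt and no reset: what is moved stays moved. The work goes in short steps, each a Python script; the robot and the scene stay as the last script left them, time stands still between calls to the robot, and variables do not carry over. Pictures are saved under pics/ and viewed, about 12 in all and at most 16, crops included, and the job is handed in when it is done.

```bash
ls; mkdir -p pics; cat > h.py <<'E'
import numpy as np, cv2
from rig import r
def K(p):
    f=200/np.tan(np.radians(p["fov_y"])/2); return np.array([[f,0,p["cx"]],[0,f,p["cy"]],[0,0,1.]])
def ray(p,uv):
    n=cv2.undistortPoints(np.array([[uv]],float),K(p),np.array(p["distortion"],float))[0,0]
    T=np.array(p["pose"]); return T[:3,3],T[:3,:3]@np.array([n[0],n[1],1.])
def atz(p,uv,z):
    o,d=ray(p,uv); return o+d*(z-o[2])/d[2]
def proj(p,X):
    T=np.linalg.inv(np.array(p["pose"])); rv=cv2.Rodrigues(T[:3,:3])[0]
    return cv2.projectPoints(np.array(X,float).reshape(-1,1,3),rv,T[:3,3],K(p),np.array(p["distortion"],float))[0][:,0]
def save(p,n): cv2.imwrite(f"pics/{n}.png",p["pixels"][:,:,::-1])
E
python3 - <<'E'
from h import *
P={n:r.grab_frame(n) for n in("side","top")}
zs=dict(pan=.088,knob_grip=.102,zero_mark=.072,pointer_tip=.072,check_weight=.088,weight_mat=0,ware_board=0,kiln_shelf=0,vase1=.018,mould=0,slip_jar=0,scale=0)
for n,p in P.items():
    save(p,n+"0"); print(n,np.round(p["pose"],3).tolist(),p["fov_y"])
    for k,z in zs.items():
        for d in r.tip_of(p,k)[:4]:
            print(k,round(d["score"],2),np.round(d["at"]),np.round(atz(p,d["at"],z),3)[:2])
print(r.finger_overhang,r.state())
E
```

```text
pics
side [[0.996, -0.058, 0.074, 0.502], [-0.093, -0.483, 0.871, -0.765], [-0.015, -0.874, -0.486, 0.529], [0.0, 0.0, 0.0, 1.0]] 53.4299543303665
pan 0.89 [345. 183.] [0.64  0.071]
zero_mark 0.61 [352. 216.] [ 0.635 -0.054]
zero_mark 0.44 [363. 256.] [ 0.632 -0.193]
check_weight 0.63 [346. 183.] [0.641 0.069]
weight_mat 0.76 [271. 237.] [ 0.456 -0.009]
ware_board 0.74 [289. 168.] [0.509 0.356]
ware_board 0.71 [368. 255.] [ 0.664 -0.1  ]
kiln_shelf 0.69 [321. 162.] [0.613 0.39 ]
kiln_shelf 0.56 [296. 357.] [ 0.499 -0.342]
vase1 0.82 [249. 168.] [0.388 0.336]
vase1 0.62 [323. 162.] [0.614 0.349]
vase1 0.19 [353. 214.] [0.655 0.04 ]
mould 0.78 [368. 179.] [0.737 0.253]
mould 0.64 [350. 182.] [0.68  0.237]
mould 0.28 [248. 169.] [0.383 0.362]
slip_jar 0.86 [423. 314.] [ 0.727 -0.275]
slip_jar 0.43 [346. 186.] [0.666 0.216]
slip_jar 0.29 [249. 167.] [0.385 0.376]
scale 0.61 [369. 180.] [0.739 0.248]
scale 0.58 [356. 228.] [0.656 0.005]
top [[0.013, -0.986, 0.165, 0.375], [-1.0, -0.012, 0.005, 0.007], [-0.003, -0.165, -0.986, 1.183], [0.0, 0.0, 0.0, 1.0]] 50.29566169925265
pan 0.8 [305. 1
[... 768 characters left out ...]
-05,
        1.32070947e+00, -6.65918950e-02]), 'qd': array([-3.32015355e-04,  5.66781348e-04,  3.18241667e-06,  4.49215391e-04,
        2.82258815e-04, -2.25201229e-04]), 'tau': array([-1.44598362e-04, -5.31665218e+01, -3.52915907e+01,  7.09057041e-02,
        2.13148235e-02, -2.52821729e-05]), 'ee_pos': array([ 0.14289179, -0.53110666,  0.23045617]), 'tool_rot': array([[ 2.59787519e-01,  2.34615182e-05,  9.65665804e-01],
       [-9.65665804e-01, -6.28295965e-07,  2.59787519e-01],
       [ 6.70173352e-06, -1.00000000e+00,  2.24927624e-05]]), 'force': array([0.00557054, 0.35320583, 0.27223347]), 'wrist_torque': array([-0.04134612,  0.06269405, -0.01623968]), 'finger_gap': 0.9976789064451175}
```

View pics/top0.png

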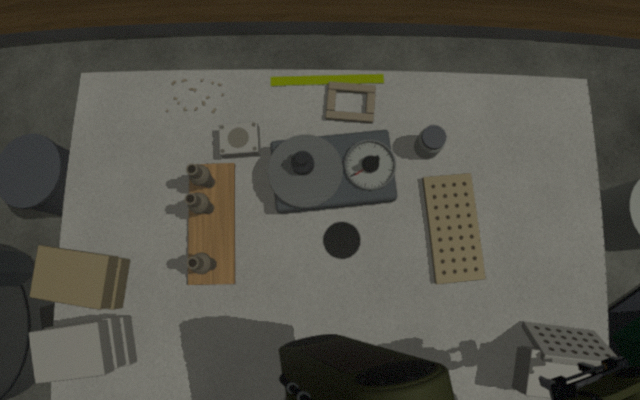

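View pics/side0.png

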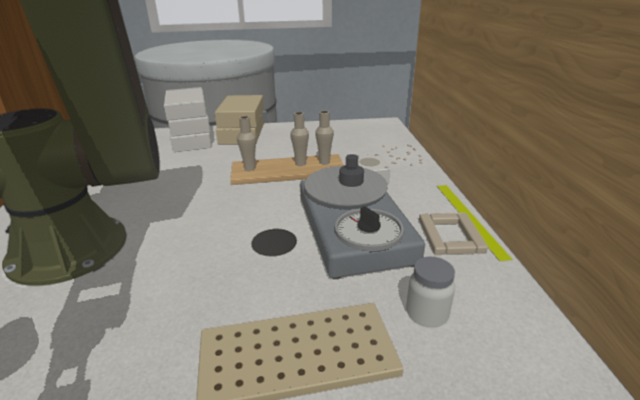

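```bash
python3 -c "
import cv2
i=cv2.imread('pics/top0.png');cv2.imwrite('pics/top0z.png',cv2.resize(i[100:270,270:430],None,fx=3.5,fy=3.5,interpolation=cv2.INTER_CUBIC))"
```

```text
(no output)
```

View pics/top0z.png

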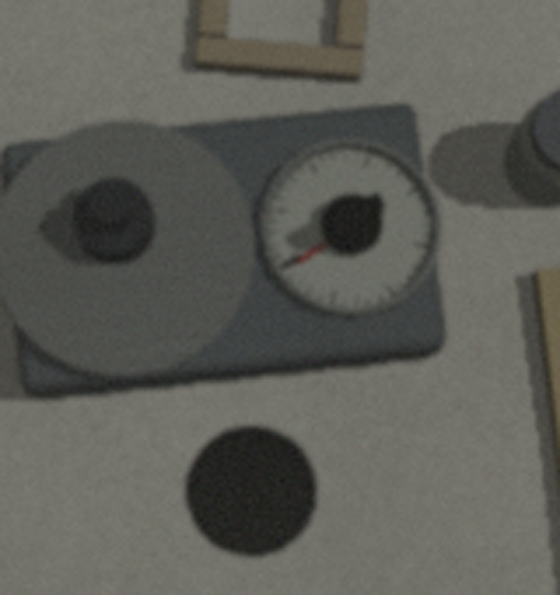

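```bash
cat >> h.py <<'E'
def R(a):
    x=np.array([np.cos(a),np.sin(a),0]); y=np.array([0,0,-1.]); return np.column_stack([x,y,np.cross(x,y)])
def fz(n=4):
    return np.mean([(r.wait(.03),r.state()["force"])[1] for _ in range(n)],0)
def tri(ps,uvs):
    A=np.zeros((3,3));b=np.zeros(3)
    for p,uv in zip(ps,uvs):
        o,d=ray(p,uv);d/=np.linalg.norm(d);M=np.eye(3)-np.outer(d,d);A+=M;b+=M@o
    return np.linalg.solve(A,b)
E
python3 - <<'E'
from h import *
t=r.grab_frame("top");s=r.grab_frame("side")
f=lambda *a:np.round(a[0],4)
print("wk top",f(atz(t,(303,160.5),.15)),"side",f(atz(s,(351.5,158),.15)))
for p,n,box in((t,"t",(300,200,380,270)),(s,"s",(240,220,310,265))):
    g=p["pixels"].max(2)[box[1]:box[3],box[0]:box[2]]
    m=(g<60).astype(np.uint8);k,l,st,c=cv2.connectedComponentsWithStats(m);i=1+np.argmax(st[1:,4]);uv=c[i]+box[:2]
    print("mat",n,st[i],uv,f(atz(p,uv,.003)))
print("shelf",[f(atz(t,c,.02))[:2].tolist() for c in((424,177),(471,174),(485,279),(436,283))])
for u in((195,170),(195,197),(193,262)): print("vase rim",f(atz(t,u,.178)))
for u in((245,119),(299,115),(325,113)): print("vase rim s",f(atz(s,u,.178)))
for P in((.645,.07,.15),(.66,-.105,.102),(.46,-.02,.07),(.614,.349,.15),(.5,-.336,.2)):
    print(P,[(round(a,2),None if (q:=r.solve_ik(P,R(a))) is None else np.round(q[[0,5]],2)) for a in(-3.14,-1.57,0,1.57)])
E
```

```text
wk top [0.6469 0.0735 0.15  ] side [0.6536 0.0742 0.15  ]
mat t [  23   22   37   37 1031] [341.37051406 239.78758487] [ 0.4608 -0.0283  0.003 ]
mat s [37 10 19 21 40] [289.075 237.325] [ 0.498  -0.0191  0.003 ]
shelf [[0.6381, -0.2589], [0.649, -0.3944], [0.3552, -0.4227], [0.3447, -0.2857]]
vase rim [0.6134 0.3368 0.178 ]
vase rim [0.5462 0.3323 0.178 ]
vase rim [0.3898 0.3279 0.178 ]
vase rim s [0.3946 0.311  0.178 ]
vase rim s [0.5452 0.325  0.178 ]
vase rim s [0.62   0.3329 0.178 ]
(0.645, 0.07, 0.15) [(-3.14, None), (-1.57, array([0.05, 1.62])), (0, array([0.05, 0.05])), (1.57, array([ 0.05, -1.52]))]
(0.66, -0.105, 0.102) [(-3.14, None), (-1.57, array([-0.21,  1.36])), (0, array([-0.21, -0.21])), (1.57, array([-0.21, -1.78]))]
(0.46, -0.02, 0.07) [(-3.14, None), (-1.57, array([-0.12,  1.45])), (0, array([-0.12, -0.12])), (1.57, array([-0.12, -1.69]))]
(0.614, 0.349, 0.15) [(-3.14, None), (-1.57, array([0.47, 2.04])), (0, array([0.47, 0.47])), (1.57, array([ 0.47, -1.1 ]))]
(0.5, -0.336, 0.2) [(-3.14, array([-0.65,  2.49])), (-1.57, array([-0.65,  0.92])), (0, array([-0.65, -0.65])), (1.57, array([-0.65, -2.22]))]
```

```bash
python3 - <<'E'
from h import *
r.move_to([.649,.0735,.25],R(0)); r.grip(1.0)
r.move_linear([.649,.0735,.153],vel=.12); r.grip(0,squeeze=20)
print("gap",r.state()["finger_gap"]*94)
r.move_linear([.649,.0735,.25],vel=.1); print(fz())
r.move_linear([.46,-.028,.2],vel=.2); r.move_linear([.46,-.028,.078],vel=.12)
f0=fz()[2]; print(f0,r.state()["finger_gap"]*94)
z=.078
while z>.058:
    z-=.001; r.move_linear([.46,-.028,z],vel=.02); f=fz(2)[2]
    if abs(f-f0)>2: break
print("z",z,f); r.grip(.55); r.move_linear([.46,-.028,.25],vel=.15)
r.move_to([.4,.1,.35],R(0))
t=r.grab_frame("top");s=r.grab_frame("side");save(t,"t1");save(s,"s1")
for p in(t,s):
  for k,z in(("check_weight",.003),("weight_mat",0),("zero_mark",.072),("pointer_tip",.072),("knob_grip",.102),("dial",0)):
    for d in r.tip_of(p,k)[:2]: print(k,round(d["score"],2),np.round(d["at"],1),np.round(atz(p,d["at"],z),3)[:2])
a=cv2.resize(t["pixels"][130:195,335:405,::-1],(420,390),interpolation=cv2.INTER_CUBIC)
b=cv2.resize(s["pixels"][195:265,320:420,::-1],None,fx=390/70,fy=390/70,interpolation=cv2.INTER_CUBIC)[:,:375+180]
c=np.hstack([a,b]); c=cv2.resize(c,(800,int(800*c.shape[0]/c.shape[1])));cv2.imwrite("pics/d1.png",cv2.convertScaleAbs(c,alpha=1.4))
E
```

```text
gap 29.761538566314485
[ 0.19168284  0.10351469 -6.15344193]
-5.802279443830484 29.932730025986064
z 0.071 -2.9594365749066602
check_weight 0.59 [339.9 240.8] [ 0.458 -0.024]
weight_mat 0.79 [344.3 239.3] [ 0.463 -0.037]
zero_mark 0.69 [352.8 174. ] [ 0.632 -0.055]
pointer_tip 0.61 [422.1 148.5] [ 0.706 -0.244]
pointer_tip 0.37 [368.2 183. ] [ 0.608 -0.097]
knob_grip 0.57 [372.6 161. ] [ 0.661 -0.106]
dial 0.84 [367.6 170.8] [ 0.658 -0.102]
check_weight 0.87 [271.2 240. ] [ 0.457 -0.025]
weight_mat 0.92 [269.  239.2] [ 0.452 -0.017]
zero_mark 0.61 [352.9 215. ] [ 0.638 -0.05 ]
zero_mark 0.46 [272.  238.9] [ 0.465 -0.118]
pointer_tip 0.54 [346.6 229.9] [ 0.615 -0.104]
pointer_tip 0.51 [372.1 216.4] [ 0.677 -0.06 ]
knob_grip 0.9 [369.  216.6] [ 0.66  -0.106]
dial 0.69 [367.6 254.8] [ 0.663 -0.099]
```

View pics/d1.png

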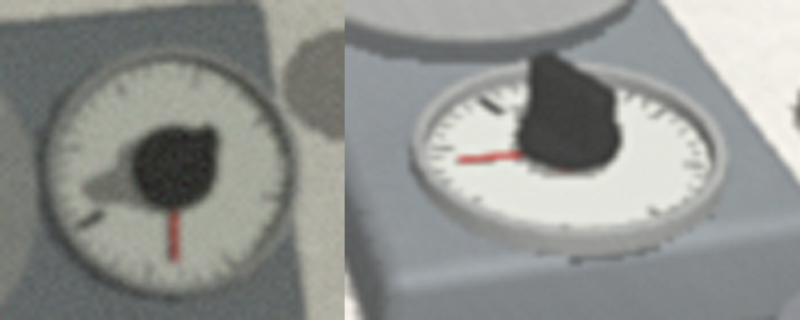

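View pics/t1.png

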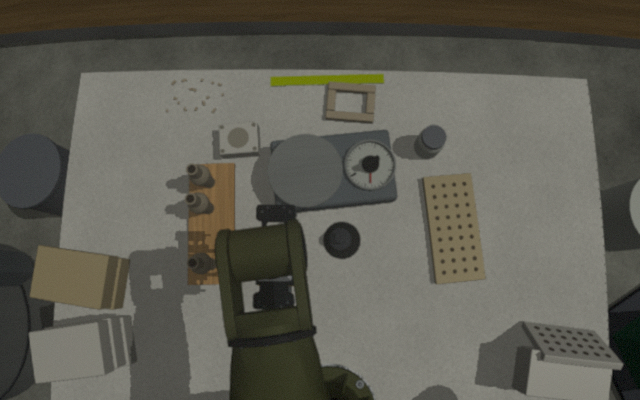

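```bash
python3 - <<'E'
from h import *
t=r.grab_frame("top");s=r.grab_frame("side")
acc=lambda n:np.mean([r.grab_frame(n)["pixels"].astype(float) for _ in range(6)],0)
T=acc("top");S=acc("side")
g=lambda I,b,k:cv2.resize((255*np.clip(I[b[1]:b[3],b[0]:b[2],::-1]/150,0,1)**.5).astype(np.uint8),None,fx=k,fy=k,interpolation=cv2.INTER_CUBIC)
c=np.hstack([g(T,(350,145,390,185),10),g(S,(350,200,390,240),10)]);cv2.imwrite("pics/k1.png",c)
ax=np.array([.661,-.105])
for p,z,m in((t,(353.5,174.3),(370.3,183.2)),(s,None,None)):
    if z is None: z=(320+(491-345)/4.571,195+104/4.571); m=(320+(458-345)/4.571,195+160/4.571)
    for n,u in(("zero",z),("tip",m)):
        P=atz(p,u,.072)[:2]; d=P-ax; print(n,u,P.round(4),np.hypot(*d).round(4),np.arctan2(d[1],d[0]).round(3))
print("bezel c",atz(t,(369.1,164.9),.078),atz(s,(320+(567-345)/4.571,195+151/4.571),.078))
E
```

```text
zero (353.5, 174.3) [ 0.631  -0.0574] 0.0563 2.132
tip (370.3, 183.2) [ 0.6073 -0.1022] 0.0537 3.09
zero (351.940494421352, 217.75213301246993) [ 0.6338 -0.0605] 0.0521 2.119
tip (344.7210676000875, 230.00328155764603) [ 0.6116 -0.1042] 0.0494 3.126
bezel c [ 0.65596491 -0.09868858  0.078     ] [ 0.65888918 -0.111533    0.078     ]
```

View pics/k1.png

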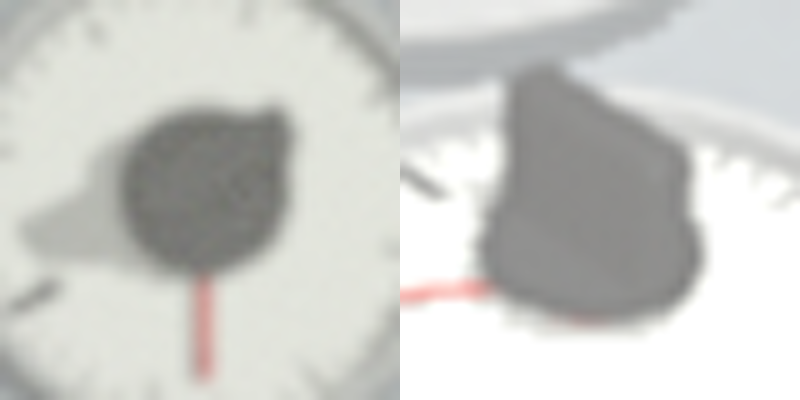

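```bash
python3 - <<'E'
from h import *
t=r.grab_frame("top");s=r.grab_frame("side")
q=lambda u,v:atz(s,(350+(u-400)/10-.45,200+v/10-.45),.113)[:2]
A,B,C=q(552,64),q(690,150),q(510,72)
d=B-A;print(A,B,C,np.hypot(*d),np.arctan2(d[1],d[0]),np.hypot(*(C-A)),np.arctan2(*(C-A)[::-1]))
print("top end",atz(t,(350+28.2-.45,145+11.5-.45),.113)[:2])
print("scale yaw",[np.round(atz(t,u,.066)[:2],4) for u in((272,139),(388,130),(397,202),(277,214))])
# model check: bars of given yaw, silhouettes
for yaw in np.radians([-20,-30,-40,-50]):
    e=np.array([np.cos(yaw),np.sin(yaw)]);n=np.array([-e[1],e[0]]);c=np.array([.66,-.105])
    P=[[*(c+i*.023*e+j*.007*n),.113] for i,j in((1,1),(1,-1),(-1,-1),(-1,1))]
    print(np.degrees(yaw),((proj(s,P)-[350,200]+.45)*10+[400,0]).round().tolist(),((proj(t,P)-[350,145]+.45)*10).round().tolist())
E
```

```text
[ 0.65527487 -0.08282456] [ 0.67565515 -0.11828168] [ 0.64622867 -0.08492293] 0.04089698251342231 -1.0491223977504052 0.009286379868801214 -2.913662436676766
top end [ 0.67108069 -0.11800605]
scale yaw [array([0.7289, 0.1654]), array([ 0.7587, -0.1525]), array([ 0.5584, -0.1739]), array([0.5222, 0.1446])]
-20.0 [[718.0, 115.0], [709.0, 152.0], [477.0, 124.0], [489.0, 88.0]] [[237.0, 66.0], [287.0, 85.0], [228.0, 246.0], [177.0, 227.0]]
-29.999999999999996 [[720.0, 127.0], [699.0, 161.0], [476.0, 113.0], [499.0, 79.0]] [[253.0, 69.0], [299.0, 95.0], [212.0, 243.0], [165.0, 216.0]]
-40.0 [[718.0, 138.0], [685.0, 169.0], [479.0, 102.0], [513.0, 72.0]] [[268.0, 74.0], [309.0, 108.0], [197.0, 238.0], [155.0, 204.0]]
-50.0 [[712.0, 148.0], [669.0, 176.0], [485.0, 92.0], [529.0, 66.0]] [[282.0, 81.0], [317.0, 122.0], [182.0, 230.0], [147.0, 190.0]]
```

```bash
cat > turn.py <<'E'
from h import *
def turn(bar,d,c=(.660,-.1045)):
    "grip the bar whose yaw is bar (mod pi) and turn by d"
    a=bar+np.pi/2
    a-=np.pi*np.round((a+d/2-.6)/np.pi)
    r.move_to([*c,.2],R(a)); r.grip(.7); r.move_linear([*c,.108],vel=.1); r.grip(0,squeeze=15)
    print("gap",r.state()["finger_gap"]*94, fz()[:3])
    q=np.array(r.state()["joints"])
    n=max(2,int(abs(d)/.1))
    for i in range(n): q[5]-=d/n; r.movej(q)
    print("f",fz(),r.state()["wrist_torque"])
    r.grip(.7); r.move_linear([*c,.2],vel=.1); r.move_to([.4,.1,.35],R(0))
def look(name):
    acc=lambda n:np.mean([r.grab_frame(n)["pixels"].astype(float) for _ in range(6)],0)
    g=lambda I,b,k:cv2.resize((255*np.clip(I[b[1]:b[3],b[0]:b[2],::-1]/150,0,1)**.7).astype(np.uint8),None,fx=k,fy=k,interpolation=cv2.INTER_CUBIC)
    cv2.imwrite(f"pics/{name}.png",np.hstack([g(acc("top"),(345,155,385,195),10),g(acc("side"),(335,200,375,240),10)]))
    for n in("top","side"):
        p=r.grab_frame(n)
        for k in("zero_mark","pointer_tip"):
            for d in r.tip_of(p,k)[:2]: print(n,k,round(d["score"],2),np.round(d["at"],1),np.round(atz(p,d["at"],.072),4)[:2])
E
python3 - <<'E'
from turn import *
turn(-1.015,.985); look("z1")
E
```

```text
gap 14.284652801642276 [23.57585583  9.03628234 -6.81509553]
f [14.71762358 14.5702108  -4.19996695] [ 2.50371074 -2.77431968 -0.03549332]
top zero_mark 0.68 [368.8 184.5] [ 0.6037 -0.0982]
top zero_mark 0.4 [305.3 167.4] [0.6484 0.0719]
top pointer_tip 0.59 [368.2 185.3] [ 0.6015 -0.0966]
side zero_mark 0.75 [343.9 226.3] [ 0.612  -0.0907]
side pointer_tip 0.36 [344.  227.6] [ 0.6115 -0.0955]
side pointer_tip 0.2 [370.  217.2] [ 0.6724 -0.0628]
```

View pics/z1.png

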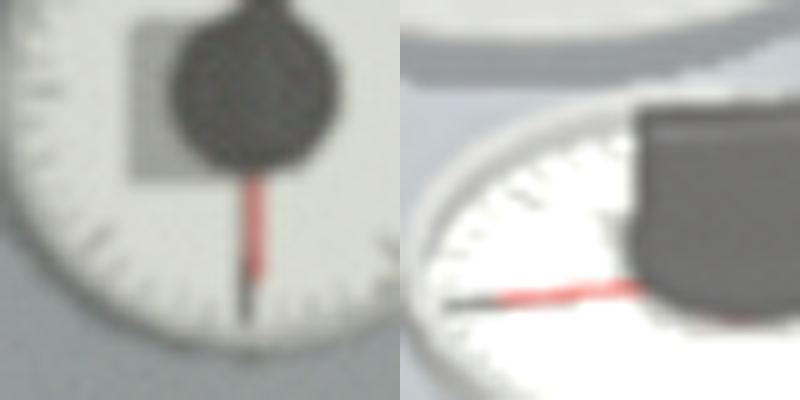

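```bash
python3 - <<'E'
from turn import *
turn(-.03,.045,(.6615,-.1035)); look("z2")
t=r.grab_frame("top");s=r.grab_frame("side")
for p in(t,s):
  for k,z in(("check_weight",.003),("weight_mat",0)):
    for d in r.tip_of(p,k)[:2]: print(k,round(d["score"],2),np.round(d["at"],1),np.round(atz(p,d["at"],z),3)[:2])
print(r.state()["time_s"])
E
```

```text
gap 13.951841133886644 [-0.36317897 19.06242062  5.10854218]
f [-1.10038339  5.20407166  2.52820551] [ 0.71852224 -0.06186821  0.05307579]
top zero_mark 0.88 [366.6 184.8] [ 0.6028 -0.0923]
top zero_mark 0.66 [241.3 142.2] [0.7174 0.2484]
top pointer_tip 0.4 [367.4 185.2] [ 0.6018 -0.0945]
top pointer_tip 0.19 [451.  232.2] [ 0.4785 -0.3156]
side zero_mark 0.82 [342.4 226.9] [ 0.6086 -0.0926]
side zero_mark 0.49 [298.  163.7] [0.5334 0.2275]
side pointer_tip 0.75 [348.5 183. ] [0.6521 0.098 ]
side pointer_tip 0.49 [344.3 226.4] [ 0.6128 -0.0912]
check_weight 0.91 [339.7 237.3] [ 0.468 -0.024]
weight_mat 0.69 [343.7 243.1] [ 0.452 -0.035]
weight_mat 0.33 [331.8 174.9] [0.645 0.   ]
check_weight 0.57 [271.5 242.7] [ 0.458 -0.035]
weight_mat 0.81 [273.4 238.6] [ 0.462 -0.016]
36.8667
```

View pics/z2.png

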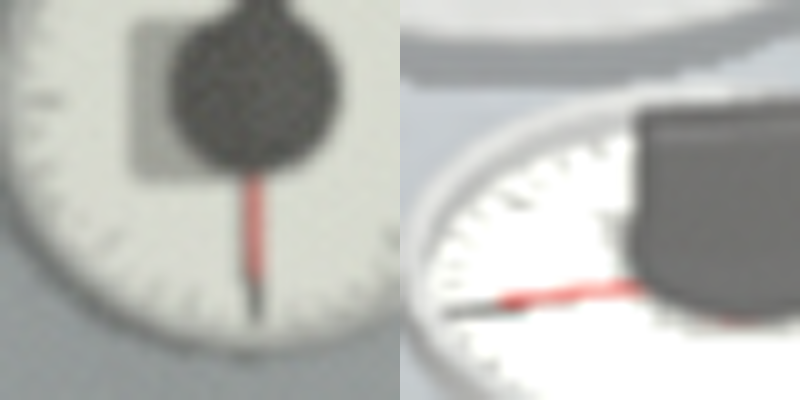

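```bash
python3 - <<'E'
from h import *
r.move_to([.45,-.25,.35],R(-1.57))
t=r.grab_frame("top");s=r.grab_frame("side")
acc=lambda n:np.mean([r.grab_frame(n)["pixels"].astype(float) for _ in range(4)],0)
g=lambda I,b,k:cv2.resize(np.clip(I[b[1]:b[3],b[0]:b[2],::-1]*1.5,0,255).astype(np.uint8),None,fx=k,fy=k,interpolation=cv2.INTER_CUBIC)
a=g(acc("top"),(175,155,235,285),4.6);b=g(acc("side"),(225,95,345,185),4.4)
h=max(a.shape[0],b.shape[0]);pad=lambda x:np.pad(x,((0,h-x.shape[0]),(0,0),(0,0)))
cv2.imwrite("pics/v1.png",np.hstack([pad(a),pad(b)])[:, :800]);print(a.shape,b.shape)
for p in(t,s):
    for d in r.recognise(p,"vase1")[:5]: print(round(d["score"],2),np.round(d["extent"],1))
E
```

```text
(598, 276, 3) (396, 528, 3)Traceback (most recent call last):
  File "<stdin>", line 10, in <module>
ValueError: only the last four pictures can be asked about
```

View pics/v1.png

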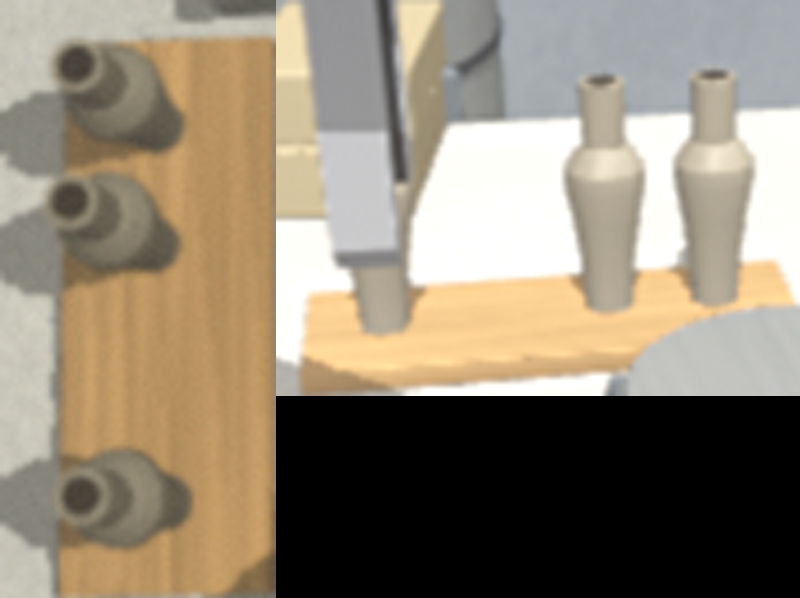

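```bash
python3 - <<'E'
from h import *
t=r.grab_frame("top");s=r.grab_frame("side")
T=[(175+u/4.6-.4,155+v/4.6-.4) for u,v in((79,66),(71,201),(81,496))]
S=[(225+(u-276)/4.4-.4,95+v/4.4-.4) for u,v in((714,75),(602,79))]+[(245,119)]
for a,b in zip(T,S): print(atz(t,a,.178).round(4),atz(s,b,.178).round(4),tri((t,s),(a,b)).round(4))
# feet in the side view
for u,v in((716,303),(610,308),(384,331)): print("foot front",atz(s,(225+(u-276)/4.4-.4,95+v/4.4-.4),.018).round(4))
E
```

```text
[0.616  0.3451 0.178 ] [0.6189 0.3458 0.178 ] [0.6175 0.3452 0.1779]
[0.5429 0.3444 0.178 ] [0.5454 0.3477 0.178 ] [0.544  0.3442 0.1789]
[0.3887 0.3297 0.178 ] [0.3946 0.311  0.178 ] [0.3906 0.3323 0.1709]
foot front [0.6181 0.3362 0.018 ]
foot front [0.5444 0.3372 0.018 ]
foot front [0.3899 0.3197 0.018 ]
```

```bash
cat > vase.py <<'E'
from h import *
A=-np.pi/2
def pick(xy,foot,lift=.29):
    r.move_to([*xy,foot+.23],R(A)); r.grip(.62); r.move_linear([*xy,foot+.144],vel=.1)
    r.grip(0,squeeze=12); g=r.state()["finger_gap"]*94
    r.move_linear([*xy,foot+.155],vel=.03); r.move_linear([*xy,max(lift,foot+.18)],vel=.12)
    print("picked gap",round(g,1),"f",fz().round(2),"ft",r.state()["finger_gap"]*94)
def place(xy,foot,z0=.29,thr=1.2,lo=.012):
    r.move_linear([*xy,z0],vel=.14); r.move_linear([*xy,foot+.144+.012],vel=.08)
    r.wait(.3); f0=fz(5)[2]; z=foot+.156
    while z>foot+.144-lo:
        z-=.001; r.move_linear([*xy,z],vel=.02); f=fz(2)[2]
        if f-f0>thr: break
    print("touch at foot",round(z-.144,4),round(f-f0,2))
    g=r.state()["finger_gap"]
    for d in(.008,.016,.03,.06,.12,.25): r.grip(g+d)
    r.wait(.2); r.move_linear([*xy,z+.08],vel=.1); print("t",r.state()["time_s"])
def rims(p,n="vase1"): return [(round(d["score"],2),np.round(d["at"],1)) for d in r.tip_of(p,n)]
E
python3 - <<'E'
from vase import *
pick((.617,.3452),.018); place((.617,.029),.092)
r.move_linear([.5435,.2,.33],vel=.3)
t=r.grab_frame("top");s=r.grab_frame("side")
for p in(t,s):
  for k,z in(("vase1",.09),("vase1",.018)):
    for d in r.tip_of(p,k)[:4]: print(k,round(d["score"],2),np.round(d["at"],1),np.round(atz(p,d["at"],z),3)[:2])
save(s,"s2")
E
```

```text
picked gap 29.2 f [-0.28 -0.21 -2.83] ft 28.970342511085207
touch at foot 0.09 2.45
t 55.6083
vase1 0.46 [210.7 209.2] [0.529 0.317]
vase1 0.46 [210.7 209.2] [0.539 0.337]
vase1 0.82 [298.2 165.9] [0.532 0.175]
vase1 0.78 [247.3 169.5] [0.401 0.17 ]
vase1 0.71 [340.2 191.1] [0.621 0.027]
vase1 0.32 [424.2 314. ] [ 0.69  -0.359]
vase1 0.82 [298.2 165.9] [0.537 0.329]
vase1 0.78 [247.3 169.5] [0.384 0.323]
vase1 0.71 [340.2 191.1] [0.64  0.156]
vase1 0.32 [424.2 314. ] [ 0.721 -0.293]
```

View pics/s2.png

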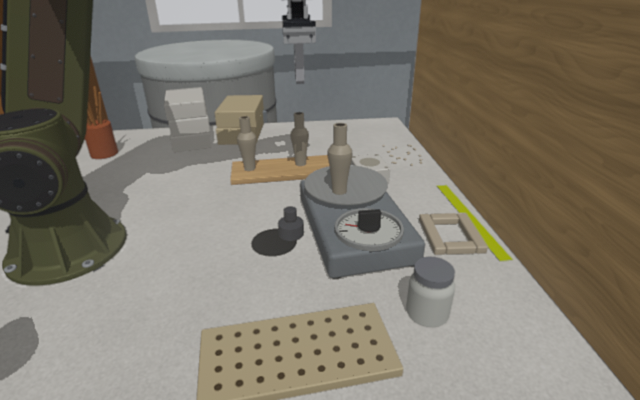

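```bash
python3 - <<'E'
from vase import *
pick((.5435,.345),.018); place((.689,.071),.090)
r.move_linear([.55,.2,.34],vel=.3)
pick((.3895,.330),.018); place((.617,.113),.088)
r.move_to([.4,.2,.4],R(A)); r.wait(2.2)
s=r.grab_frame("side");save(s,"s3");t=r.grab_frame("top")
c=cv2.resize(t["pixels"][100:270,270:430,::-1],None,fx=2.35,fy=2.35,interpolation=cv2.INTER_CUBIC)
d=cv2.resize(s["pixels"][100:300,240:440,::-1],(400,400),interpolation=cv2.INTER_CUBIC)
c=c[:400];d=d[:c.shape[0]]
cv2.imwrite("pics/c3.png",np.hstack([c,d]));print(r.state()["time_s"])
for k in("check_weight","vase1"):
  for p in(t,s):
    for d in r.tip_of(p,k)[:4]: print(k,round(d["score"],2),np.round(d["at"],1),np.round(atz(p,d["at"],0 if k[0]=="c" else .085),3)[:2])
E
```

```text
picked gap 29.4 f [ 0.    0.16 -3.06] ft 28.911123634272702
touch at foot 0.088 2.31
t 71.9083
picked gap 29.1 f [ 0.45  0.09 -3.29] ft 28.904824983788835
touch at foot 0.087 1.33
t 87.8333
91.1167
check_weight 0.56 [334.5 223.7] [ 0.506 -0.009]
check_weight 0.34 [368.1 172.5] [ 0.653 -0.103]
check_weight 0.7 [287.1 237. ] [ 0.494 -0.013]
vase1 0.88 [288.2 178.1] [0.616 0.116]
vase1 0.85 [318.8 178.9] [0.614 0.035]
vase1 0.6 [309.7 152.8] [0.685 0.06 ]
vase1 0.95 [338.3 190.8] [0.618 0.038]
vase1 0.65 [363.9 184.5] [0.683 0.061]
vase1 0.56 [344.6 182.2] [0.639 0.079]
```

View pics/c3.png

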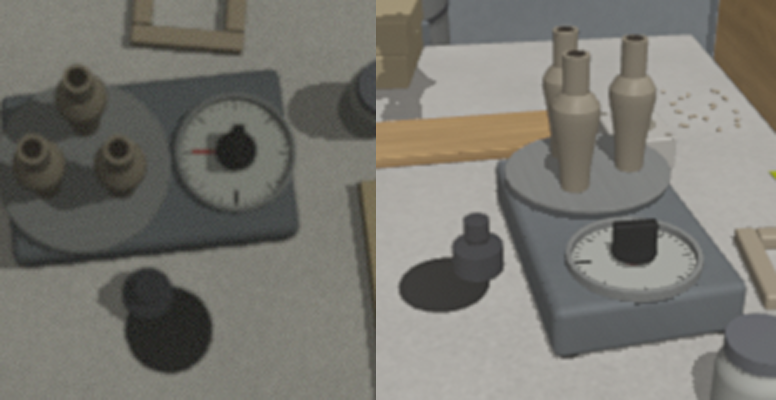

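```bash
python3 - <<'E'
from vase import *
for P,f,Kp in(((.617,.029),.086,(.407,-.349)),((.689,.071),.088,(.497,-.3405)),((.617,.113),.090,(.587,-.332))):
    x,y,z=r.state()["ee_pos"]; r.move_linear([x,y,.35],vel=.3)
    pick(P,f); place(Kp,.020)
r.move_linear([.45,-.2,.3],vel=.3); r.move_to([.3,.3,.35],R(0))
s=r.grab_frame("side");t=r.grab_frame("top")
g=lambda I,b,k:cv2.resize(np.clip(I[b[1]:b[3],b[0]:b[2],::-1]*1.4,0,255).astype(np.uint8),None,fx=k,fy=k,interpolation=cv2.INTER_CUBIC)
c=g(t["pixels"],(270,100,510,300),2);d=g(s["pixels"],(190,170,510,400),1)[:400]
d=np.pad(d,((0,400-d.shape[0]),(0,0),(0,0)));cv2.imwrite("pics/c4.png",np.hstack([c,d]))
for k,z in(("check_weight",0),("weight_mat",0),("vase1",.02)):
  for p in(t,s):
    for e in r.tip_of(p,k)[:4]: print(k,round(e["score"],2),np.round(e["at"],1),np.round(atz(p,e["at"],z),3)[:2])
E
```

```text
picked gap 29.4 f [ 0.11  0.11 -2.76] ft 29.36943036062173
touch at foot 0.02 8.22
t 107.7583
picked gap 28.9 f [-0.44  0.17 -3.51] ft 29.06875885379183
touch at foot 0.021 2.35
t 124.9833
picked gap 29.0 f [ 0.06  0.29 -4.11] ft 29.3000232140815
touch at foot 0.02 9.38
t 142.3083
check_weight 0.73 [343.6 230.5] [ 0.626 -0.002]
check_weight 0.58 [290.9 233.1] [0.503 0.002]
check_weight 0.43 [293.4 349.5] [ 0.495 -0.327]
weight_mat 0.98 [343.4 238.2] [ 0.466 -0.034]
weight_mat 0.78 [270.3 240.7] [ 0.455 -0.023]
weight_mat 0.5 [348.9 340.6] [ 0.587 -0.319]
vase1 0.75 [454.4 226.9] [ 0.498 -0.341]
vase1 0.72 [451.2 199.5] [ 0.575 -0.334]
vase1 0.64 [456.7 259.5] [ 0.408 -0.345]
vase1 0.87 [293.6 348.2] [ 0.496 -0.341]
vase1 0.84 [236.4 358.1] [ 0.409 -0.351]
vase1 0.83 [352.4 336.1] [ 0.591 -0.328]
```

View pics/c4.png

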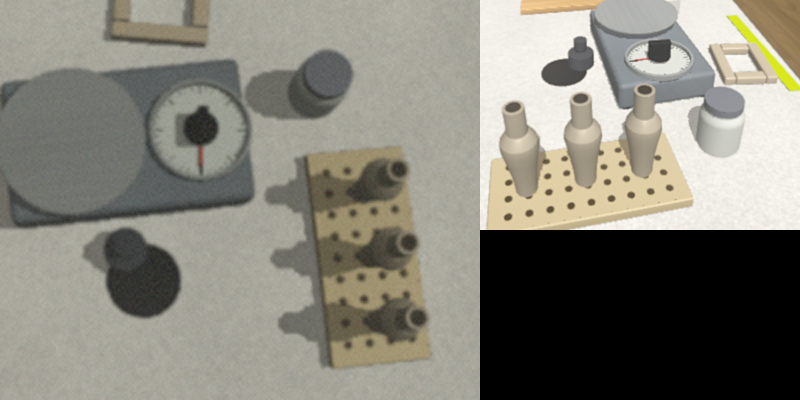

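```bash
python3 - <<'E'
from h import *
t=r.grab_frame("top");s=r.grab_frame("side")
a,b=atz(t,(331.7,220.5),.067),atz(s,(289.5,211),.067); print(a,b,tri((t,s),((331.7,220.5),(289.5,211))))
m=(t["pixels"].max(2)[200:270,300:380]<60).astype(np.uint8)
x,y=((a+b)/2)[:2]; A=-np.pi/2
r.move_to([x,y,.2],R(A)); r.grip(1.); r.move_linear([x,y,.066],vel=.1); r.grip(0,squeeze=20)
print("gap",r.state()["finger_gap"]*94,fz())
r.move_linear([x,y,.12],vel=.1); print(fz())
c=(.4605,-.0285)
r.move_linear([*c,.12],vel=.1); r.move_linear([*c,.08],vel=.1); f0=fz(5)[2]; z=.08
while z>.058:
    z-=.001; r.move_linear([*c,z],vel=.02); f=fz(2)[2]
    if f-f0>2: break
print("z",z,f-f0); r.grip(.55); r.wait(.2); r.move_linear([*c,.25],vel=.15); r.move_to([.3,.3,.35],R(0))
s=r.grab_frame("side");t=r.grab_frame("top")
acc=lambda n:np.mean([r.grab_frame(n)["pixels"].astype(float) for _ in range(5)],0)
g=lambda I,b,k:cv2.resize(np.clip(I[b[1]:b[3],b[0]:b[2],::-1]*1.4,0,255).astype(np.uint8),None,fx=k,fy=k,interpolation=cv2.INTER_CUBIC)
cv2.imwrite("pics/c5.png",np.hstack([g(acc("top"),(310,140,400,270),4),g(acc("side"),(240,195,350,325),4)]))
print(r.state()["time_s"])
E
```

```text
[ 5.06705485e-01 -4.94332646e-04  6.70000000e-02] [ 0.50246914 -0.00924437  0.067     ] [ 0.50486019 -0.00069362  0.06215304]
gap 29.720787025990592 [-0.31326432  5.41762107  3.87940839]
[ 0.23340407 -0.22716396 -6.49752694]
z 0.06599999999999999 4.219948929367936
161.1917
```

View pics/c5.png

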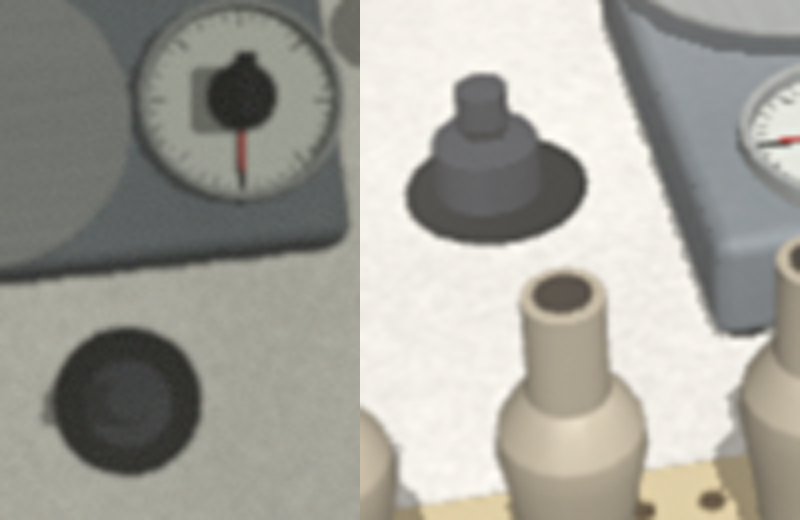

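The weight is back in the middle of its mat, at about (127,400) in the top crop. The pointer lies along the zero mark at about (242,170), the pan is empty and the vases are standing. I'm handing the job in.

```bash
python3 -c "
from rig import r
r.hand_in()"
```

```text
the job is handed in; nothing more can be done
```

The job is handed in, at about 161 s of the 210 s allowed. I took these steps, in order:

- **Weight:** I moved the check weight to its mat first.
- **Zeroing:** I zeroed the dial with the pan empty. It took two turns of the knob, about 0.99 rad and then 0.045 rad.
- **Weighing:** Three vases were present. I stood them together on the pan and left them alone for more than 2 s before moving them.
- **Kiln shelf:** I then stood them on the shelf about 90 mm apart.
- **Weight knocked aside:** The weight was pushed off its mat partway through, so I put it back at the end.

**Last checks:**
- All three vases stood upright on the kiln shelf, and the pan was empty.
- The weight stood upright within a few millimetres of the middle of its mat.
- The pointer and zero mark were about 1 mm apart in the top view. The side view put the mark slightly to the other side, which I took to be parallax. Both are within the 4 mm limit.
- The jar and the mould were left alone. I did not measure their positions again at the end.
- Two of the vases met the shelf with 8–9 N, well below the 80 N limit.

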